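# Refit a cooker knob on its D-shaped tap stem and keep it pressed in

### The arm

A 6-joint arm with a two-finger parallel gripper is mounted at the origin on a cart in front of the work surface, level with it; the furniture and walls round the work are solid. World frame = base frame: x ahead of the robot, y to its left, z up, the work surface at z = 0. Lengths are in m, angles in degrees, forces in N, time in s.
With the tool pointing down it reaches from about 0.325 to 0.9 m from the base axis. Payload 6.1 kg.
Tool frame: the origin (TCP) lies at the very end of the fingers, on their centre line; the grasp point (between the pads) lies 19 mm behind it (ctrl.grip_point_offset is the distance from the TCP to the grasp point, in m); z points along the fingers, y is the line along which they close (so a half turn about z gives the same grasp; the last joint's range is limited). The gripper opens to 87 mm and grips with 3 to 60 N. Pads are 19 mm wide; open, the fingers measure 117 mm over their backs; the gripper's body (75 mm by 190 mm) begins 51 mm behind the grasp point.
Start: joints at [65.827, 12.628, 87.462, -0, 79.91, -7.225], TCP at [0.182, 0.598, 0.223] pointing down, gripper open.
Joint ranges: [-170.65, 170.65], [-52.31, 119.04], [5.05, 147.46], [-71.25, 251.25], [11.57, 151.72], [-153.62, 153.62]. Speed limits (degrees/s): [147.25, 147.25, 172.46, 180, 180, 180].

### API

Orientations are given as [roll, pitch, yaw] about the fixed x, y, z axes, in that order (R = Rz(yaw) Ry(pitch) Rx(roll)).
In Python, from workcell import ctrl, viewer gives the robot as it stands (ctrl), with the cameras (viewer).
- The arm moves only by the shell command python3 inch.py 'ROWS'. ROWS is a JSON list of rows, 1 to 20 of them, each of 7 numbers: a rotation vector rx, ry, rz in degrees, then dx, dy, dz in m, then the finger opening in m; each row shifts and turns the commanded pose from where the row before left it, along the tool's axes as they then stand; what a row does not reach is not made up. A row lasts 1/10 s, in which the tool goes at most 0.05 m and 8.59 degrees, less where a joint would pass 70% of its speed; a pose out of reach is approached as far as the arm can. The fingers move at their own pace and stop on an object; the grip force is fixed at half the most. Time passes only in rows, so rows that do not move let the fingers close. It prints the time, the measured TCP pose, the force, the opening and the grip force at its end.
- ctrl.get_obs(): the state, without advancing time (a new reading comes with each control period).
- viewer.capture(name): name is "side" or "top"; returns a dict with "frame" (400x640x3 uint8, blue, green, red), "range_z" (400x640 float32, m along the optical axis (not along the pixel's ray), 0 where there is no reading), "vertical_fov" (degrees; the focal length in pixels is half the picture's height over the tangent of half this angle, whatever the lens; pixels are square), "cx", "cy" (the principal point, pixels), "camera_from_world" (4x4, takes a point from world to camera coordinates). Camera axes: x right, y down, z forward; pixel columns grow to the right and rows downward; lengths in m; the calibration is good to about 2 mm. A picture is of the moment at which its call begins.
- ctrl.hand_in(): hands the job in; it is judged then, once.
The state is a dict: "clock": time; "qpos": joint angles; "dq": joint speeds; "joint_torque": joint torques, N m; "position": TCP position; "ee_rot": TCP orientation; "force": force on the tool from outside, world axes, zero at the start; "ft_torque": the same for the moment, N m; "opening": finger opening in m; "grasp_force": force on a finger pad.
Only numpy, scipy, OpenCV 4.12 (cv2) and the standard library are available. Lean on these libraries where they do the work, as an engineer would, in place of code of your own. Each camera call takes 0.05 s, during which the arm holds its last target. There are 200 camera calls.

### The job

One control knob of the two-burner tabletop gas hob was pulled off for washing and stands loose on the table: pick it up, turn it so that the flat in its bore meets the flat of the bare tap stem, and push it fully home on the stem. Then press the knob down against the tap's spring to its stop, as one does while a burner's flame safety catches, and keep it pressed: the program finishes with the gripper still holding the knob pressed down. Leave the timer, the spoon and the salt shaker where they are.

Things in the scene. Friction and masses are not known exactly. Their poses are not given: they have to be found in the camera images.
- knob: Loose black cooker knob, 60 g, standing upright, bore down. Skirt 56 mm across, 12 mm high; on it a grip bar 18 mm thick, 12 to 36 mm above the underside, sides parallel from 19 mm behind to 19 mm before the axis, round heel at -28 mm, pointed nose with white line at +30 mm. Origin: on the axis at the underside; x: along the bar to the nose, z: up.
- knob_bore (a point): Roof of the knob's blind bore, on its axis 18 mm above the underside; same axes as the knob. The bore is 13.8 mm across, open below, with one flat 2.3 mm from the axis on the nose side. It fits only with the nose pointing where the stem's flat faces (within about 0.15 rad), else the knob stops on the stem's end. Fully home, this point meets stem_tip.
- stem_tip (a point): Centre of the upper end of the bare upright brass tap stem, 27 mm above the hob's top sheet, 112 mm above the table when not pressed. The stem is 12 mm across with one flat 1.5 mm from its axis (half-moon); end bevelled 2 mm. x: level, the way the flat faces; z: up. It is the left or the right of the two controls; the other has its knob on, fixed.
- stem (a joint): How far the stem is pressed down against its spring, m: 0 released, 0.006 at the stop. The spring gives 4 N at the start of travel, 10 N at the stop. At the stop the fitted knob's underside is still 3 mm clear of the hob's top sheet.
- tap (a joint): Angle to which the tap was left turned, rad, already contained in the pose of stem_tip. It turns only stiffly (0.25 N m).
- hob: Stainless two-burner tabletop gas hob, 466 mm wide (y), 326 mm deep (x), fixed. Origin: centre of its underside on the table; -x: its front with the control strip. Top sheet at 85 mm; the two controls stand 122 mm in front of the origin, 115 mm to either side; the pan supports rise to 124 mm above the table and begin 65 mm behind the controls.
- kitchen_timer: Round wind-up timer with a ribbed top, 66 mm across, 57 mm high, loose; origin at the centre of its underside. Bystander.
- spoon_1: Teaspoon, 132 mm long, 9 mm high, lying loose near the knob; origin under its middle. Bystander.
- salt_shaker: Glass salt shaker, 44 mm across, 90 mm high, loose; origin at the centre of its underside. Bystander.

How it is judged (in metres and radians):
On the way:
1. the knob is fully home on the stem, flat to flat (z of knob in the frame of stem_tip below -0.0155 m and horizontal distance between knob and stem_tip below 0.004 m and angle between the x axis of knob and the x axis of stem_tip, either way round below 0.35 rad), for 0.1 s.
At the end, for the whole second after the job is handed in: The knob sits fully home on the bare stem (its underside at least 15.5 mm below the stem's end, within 4 mm of its axis, upright within 0.12 rad, flat to flat), the stem is pressed down more than 4 of its 6 mm, and the fingers are still on the knob (more than 1.5 N) through the last second (all of step 1 and angle between knob's own z axis and vertical below 0.12 rad and value of joint stem above 0.004 m and contact force between the fingers and knob above 1.5 N); the arm keeps its last pose, push and grip.
It fails at once if the timer, the spoon or the salt shaker is shifted by more than 3 cm or tipped (distance of any of kitchen_timer, spoon_1, salt_shaker from where it was at the start of the episode above 0.03 m or angle between any of kitchen_timer, salt_shaker's own z axis and vertical above 0.5 rad).
It also fails if it takes over 51 s, if anything falls off the work surface, if the arm or the gripper's body presses on something with over 40 N, if the wrist force passes 120 N, or if a joint passes its speed limit or range.

## Working session

There is one attempt and no reset: what is moved stays moved. The work goes in short steps, Python scripts to look and compute and a shell command to move; the robot and the scene stay as the last step left them, time stands still between calls to the robot, and variables do not carry over. Pictures are saved under pics/ and viewed, at most 10 in all, crops included, and the job is handed in when it is done.

```bash
ls; mkdir -p pics; python3 - <<'E'
from workcell import ctrl, viewer
import cv2,numpy as np
for n in("side","top"):
    c=viewer.capture(n); cv2.imwrite(f"pics/{n}0.png",c["frame"]); np.savez(f"{n}0.npz",**c)
    print(n,c["vertical_fov"],c["cx"],c["cy"],np.round(c["camera_from_world"],3).tolist(),(c["range_z"]>0).mean())
print(ctrl.get_obs())
E
```

```text
inch.py
pics
workcell.py
side 57.81268196861168 317.74082407254184 198.17955661723423 [[-0.985, -0.175, -0.007, 0.515], [-0.075, 0.455, -0.888, 0.154], [0.158, -0.873, -0.461, 0.876], [0.0, 0.0, 0.0, 1.0]] 0.99579296875
top 53.91681388127154 314.5143575386905 197.92332328698842 [[-0.018, -1.0, -0.024, -0.059], [-0.998, 0.019, -0.068, 0.534], [0.068, 0.023, -0.997, 0.963], [0.0, 0.0, 0.0, 1.0]] 0.99610546875
{'clock': 0.1, 'qpos': array([ 6.58286642e+01,  1.26716217e+01,  8.75212893e+01, -5.43907849e-04,
        7.99125974e+01, -7.22508413e+00]), 'dq': array([-0.02753631, -0.07124102, -0.25508823,  0.04966338, -0.08685252,
       -0.08722151]), 'joint_torque': array([ 5.89866722e-04, -4.95945811e+01, -3.88522518e+01,  7.01385294e-02,
        5.15073468e-02, -3.35955076e-05]), 'position': array([0.18193497, 0.59731513, 0.22151775]), 'ee_rot': array([-1.79895262e+02, -1.27384478e-02,  1.63053832e+02]), 'force': array([ 0.46602881, -0.21229096,  0.58245539]), 'ft_torque': array([ 0.0290213 , -0.01735783,  0.00514084]), 'grasp_force': 0.0, 'opening': 0.08687044368170042}
```

View pics/top0.png

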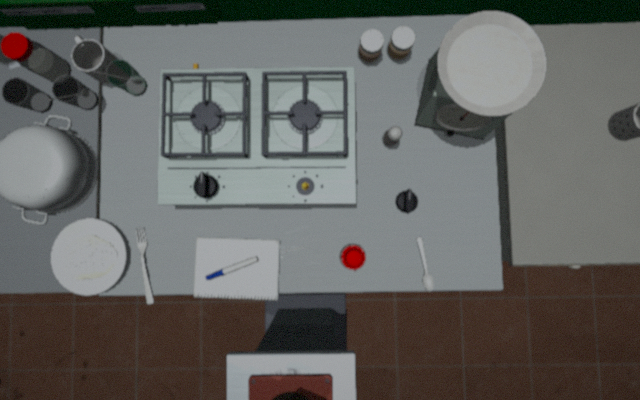

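View pics/side0.png

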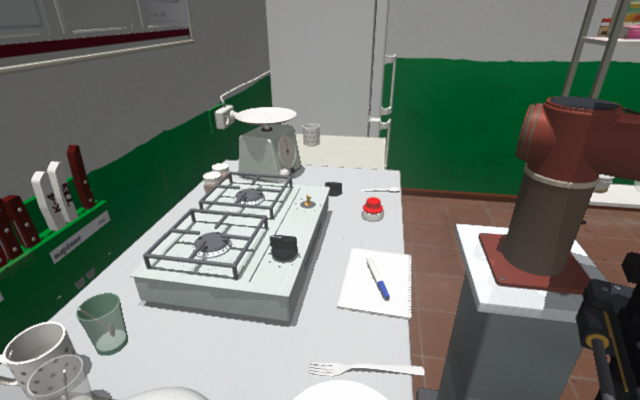

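The top view shows the loose knob near (406,201) and the bare stem at (305,185). The fixed knob is at (206,185), the timer at (352,257), the spoon at (425,265) and the shaker at (392,135). I'll enlarge the knob and stem in both views.

```bash
cat > h.py <<'E'
import numpy as np
def cam(n):
    c=np.load(n+"0.npz"); f=200/np.tan(np.radians(float(c["vertical_fov"]))/2)
    return f,float(c["cx"]),float(c["cy"]),c["camera_from_world"],c["range_z"],c["frame"]
def ray(n,u,v):
    f,cx,cy,T,_,_=cam(n); R=T[:3,:3]; o=-R.T@T[:3,3]; return o,R.T@np.array([(u-cx)/f,(v-cy)/f,1])
def atz(n,u,v,z):
    o,d=ray(n,u,v); return o+d*(z-o[2])/d[2]
def tri(a,b):  # nearest point of the two rays, and gap
    o1,d1=ray("top",*a); o2,d2=ray("side",*b)
    s=np.linalg.lstsq(np.c_[d1,-d2],o2-o1,rcond=None)[0]; p,q=o1+s[0]*d1,o2+s[1]*d2
    return (p+q)/2,np.linalg.norm(p-q)
def dep(n,u,v):
    f,cx,cy,T,z,_=cam(n); o,d=ray(n,u,v); return o+d*z[int(v),int(u)]
E
python3 - <<'E'
from h import *
import cv2
def crop(n,u,v,w,s):
    return cv2.resize(cam(n)[5][v-w:v+w,u-w:u+w],(s,s),interpolation=cv2.INTER_CUBIC)
t=np.hstack([crop("top",406,201,18,396),crop("top",305,186,18,396)])
cv2.imwrite("pics/c1.png",cv2.convertScaleAbs(t,alpha=1.5))
t=np.hstack([crop("side",334,188,18,396),crop("side",309,202,18,396)])
cv2.imwrite("pics/c2.png",cv2.convertScaleAbs(t,alpha=1.3))
E
```

```text
(no output)
```

View pics/c1.png

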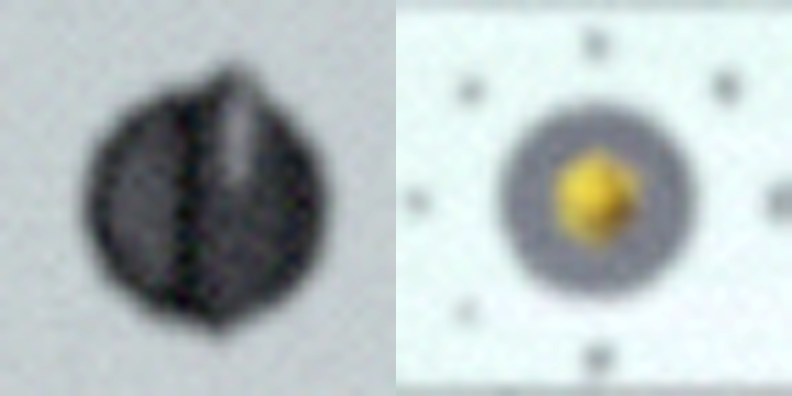

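View pics/c2.png

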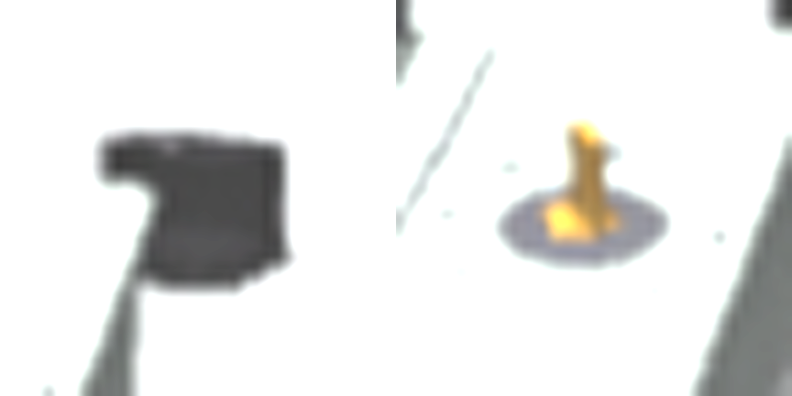

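```bash
python3 - <<'E'
from workcell import ctrl, viewer
import numpy as np
for n in("side","top"):
    cs=[viewer.capture(n) for _ in range(12)]; c=dict(cs[0])
    c["frame"]=np.mean([x["frame"].astype(float) for x in cs],0)
    c["range_z"]=np.median([x["range_z"] for x in cs],0); np.savez(n+"0.npz",**c)
from h import *
import cv2
def crop(n,u,v,w,s):
    return cv2.resize(np.clip(cam(n)[5][v-w:v+w,u-w:u+w]*1.2,0,255).astype(np.uint8),(s,s),interpolation=cv2.INTER_CUBIC)
cv2.imwrite("pics/c3.png",np.hstack([crop("top",305,186,8,400),crop("side",308,201,10,400)]))
print("knob",atz("top",406.8,201.6,.006),dep("top",407,200),"stem",atz("top",305.2,185.6,.1),[dep("top",u,185) for u in(304,305,306)])
print("tri tip",tri((305.2,185.3),(308,196)), "sheet",dep("top",280,185)[2],dep("top",306,196)[2])
print("shaker",dep("top",393,132),"timer",dep("top",352,257),"spoon",dep("top",421,240),dep("top",428,288))
E
```

```text
knob [ 0.52035708 -0.29951707  0.006     ] [ 0.52261286 -0.29382681  0.03589509] stem [ 0.55631326 -0.04960692  0.1       ] [array([ 0.55653326, -0.04746424,  0.1119068 ]), array([ 0.55653466, -0.04970368,  0.1114478 ]), array([ 0.5565304 , -0.05194762,  0.11104382])]
tri tip (array([ 0.55659714, -0.04991121,  0.10763742]), np.float64(0.0007390412388675265)) sheet 0.08386058304714716 0.08539720918529625
shaker [ 0.67899473 -0.25585192  0.08714616] timer [ 0.38895142 -0.15557634  0.05703071] spoon [ 0.42387418 -0.33224082  0.00276515] [ 0.30588348 -0.34446647  0.0056835 ]
```

View pics/c3.png

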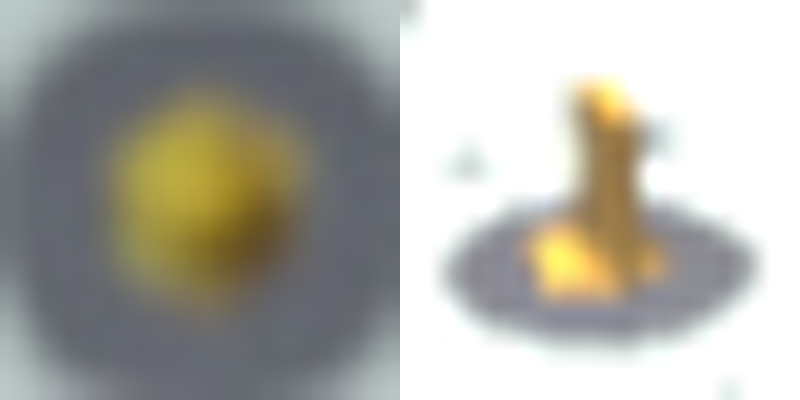

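The averaged crops show a roughly 16 mm brass collar, with the narrower half-moon post set back towards -x and its bright side to image left. I'll use the depth maps for the flat's direction.

```bash
python3 - <<'E'
from h import *
np.set_printoptions(linewidth=200,suppress=True)
print("top heights mm, rows v180..191, cols 299..311")
print(np.array([[dep("top",u,v)[2]*1000 for u in range(299,312)] for v in range(180,192)]).round(0).astype(int))
print("side pts: u: x,y,z")
for v in range(193,207):
    print(v,[tuple((dep("side",u,v)*1000).round(0).astype(int).tolist()) for u in range(304,313)])
print(np.array([[dep("top",u,v)[2]*1000 for u in range(397,417)] for v in range(185,216)]).round(0).astype(int))
E
```

```text
top heights mm, rows v180..191, cols 299..311
[[ 86  86  86  86  86  86  85  87  86  87  87  86  87]
 [ 87  86  86  86  87  86  87  86  86  86  85  86  87]
 [ 86  86  86  87  86  87  88  87  87  85  85  87  86]
 [ 85  86  86  87  87  87  88 110  88  86  87  87  86]
 [ 86  86  86  87  88 111 112 111  96  87  86  87  86]
 [ 85  86  85 110 111 112 111 111 105  87  86  86  86]
 [ 85  87  86  88 110 112 112 111  94  87  86  87  87]
 [ 86  85  86  88  95 107 107  97  87  88  87  86  86]
 [ 87  86  86  86  88  87  88  88  87  86  87  85  86]
 [ 85  86  85  86  86  85  87  86  86  85  86  86  85]
 [ 87  86  86  86  86  86  86  85  86  87  87  86  86]
 [ 86  86  86  86  86  87  86  85  85  85  87  86  86]]
side pts: u: x,y,z
193 [(582, -114, 83), (579, -114, 83), (576, -114, 83), (573, -114, 83), (571, -114, 83), (568, -115, 83), (565, -116, 83), (562, -116, 83), (559, -116, 83)]
194 [(581, -107, 83), (578, -107, 83), (575, -108, 83), (572, -108, 83), (569, -109, 83), (566, -109, 84), (564, -109, 83), (561, -110, 83), (558, -110, 84)]
195 [(579, -100, 84), (577, -102, 83), (574, -102, 83), (5
[... 3008 characters left out ...]
11 11]
 [ 8 11 12 11 12 12 11 21 33 35 36 35 36 35 35 35 11 11 12 11]
 [ 6  9 13 11 12 11 11 22 34 35 36 35 36 36 36 36 11 11 12  7]
 [ 4  8  9 12 12 11 10 21 34 35 36 35 36 36 37 36 12 10  9 -1]
 [-1  2  8  9 10 12 11 22 34 35 35 37 36 35 36 35 12 10  6 -1]
 [ 1  0  7  8  9 11 12 20 32 36 35 34 35 35 36 35  9  0  0  0]
 [-1 -1 -1  0  7  8  8 15 26 35 35 36 36 35 35  6  6  0  0  0]
 [ 0 -1  0  0  0  3  7  7 15 26 34 35 35 36  5  0 -1 -1  0  0]
 [ 0  0  0  1 -1  1  0 -1 -1  7  0  3  1 -1 -1 -1  0  0 -1  0]
 [-1  0  1  0 -1 -1  0  0  0  0  0  0 -1  0  1  1  1 -1  0 -1]
 [-1 -1  0  0 -1 -1  0  0  1 -1  0 -2 -1  0  0 -1 -1  0 -1 -2]
 [ 0  0  0  0  0  0  0 -1 -1  1 -1  1 -1 -1 -1 -1  0  0 -1  0]]
```

```bash
cat > fit.py <<'E'
from h import *
from scipy.optimize import differential_evolution
def prism(poly,z0,z1):   # convex ccw polygon -> planes n.x<=d
    P=np.asarray(poly,float); e=np.roll(P,-1,0)-P; n=np.c_[e[:,1],-e[:,0]]; n/=np.linalg.norm(n,axis=1)[:,None]
    N=np.r_[np.c_[n,0*n[:,0]],[[0,0,1],[0,0,-1]]]; return N,np.r_[(n*P).sum(1),z1,-z0]
def arc(r,a,b,k,c=0): t=np.radians(np.linspace(a,b,k)); return np.c_[c+r*np.cos(t),r*np.sin(t)]
fl=np.degrees(np.arccos(.25))
STEM=[prism(arc(.006,fl,360-fl,24),.085,.112)]
KNOB=[prism(arc(.028,0,350,36),0,.012),prism(np.r_[[[.019,-.009],[.03,0],[.019,.009]],arc(.009,90,270,9,-.019)],.012,.036)]
def render(o,D,solids,x,y,a,z=0):
    c,s=np.cos(a),np.sin(a); R=np.array([[c,s,0],[-s,c,0],[0,0,1]]); o2=R@(o-[x,y,z]); d=D@R.T
    best=np.full(len(D),9.)
    for N,h in solids:
        nd=d@N.T; t=(h-N@o2)/np.where(abs(nd)<1e-9,1e-9,nd)
        ti=np.where(nd<0,t,-9).max(1); to=np.where(nd>0,t,9).min(1); best=np.where((ti<to)&(ti>0),np.minimum(best,ti),best)
    return best
def data(n,u0,u1,v0,v1,ss=3):
    f,cx,cy,T,Z,_=cam(n); V,U=np.mgrid[v0:v1,u0:u1]; g=(np.arange(ss)-(ss-1)/2)/ss
    dv,du=np.meshgrid(g,g,indexing="ij"); R=T[:3,:3]
    D=np.stack([(U[...,None]+du.ravel()-cx)/f,(V[...,None]+dv.ravel()-cy)/f,np.ones(U.shape+(ss*ss,))],-1).reshape(-1,3)@R
    return -R.T@T[:3,3],D,Z[v0:v1,u0:u1].ravel(),ss*ss
def cost(S,dat,x,y,a,floor):
    o,D,Z,k=dat; t=render(o,D,S,x,y,a); t=np.minimum(t,(floor-o[2])/D[:,2]).reshape(-1,k)
    t=np.median(t,1); return np.minimum(abs(t-Z),.02).mean()*1000
def fit(S,dat,x,y,floor,a0,a1):
    r=differential_evolution(lambda p:cost(S,dat,*p,floor),[(x-.008,x+.008),(y-.008,y+.008),(a0,a1)],popsize=12,maxiter=40,seed=1,polish=False)
    return r.x[:2].round(4),np.degrees(r.x[2]).round(1),round(r.fun,3)
if __name__=="__main__":
    print("stem top",fit(STEM,data("top",296,315,177,196),.556,-.05,.086,-1.6,1.6))
    sd=data("side",300,317,192,204)
    print("stem side",fit(STEM,sd,.556,-.05,.084,-1.6,1.6))
    print("knob top",fit(KNOB,data("top",392,420,184,217),.520,-.299,0,-.5,.5))
    print("knob side",fit(KNOB,data("side",322,346,176,202),.520,-.299,0,-.5,.5))
E
python3 fit.py
```

```text
stem top (array([ 0.5583, -0.048 ]), np.float64(27.0), np.float64(0.771))
stem side (array([ 0.5587, -0.0467]), np.float64(31.3), np.float64(1.741))
knob top (array([ 0.5227, -0.2989]), np.float64(-3.3), np.float64(1.061))
knob side (array([ 0.5228, -0.2981]), np.float64(-2.7), np.float64(6.668))
```

```bash
python3 inch.py '[[0,0,-7,0,0,0,0.05],[0,0,-7,0,0,0,0.05],[0,0,0,-0.01,-0.02,0,0.05],[0,0,0,-0.018,-0.042,0,0.05],[0,0,0,-0.018,-0.042,0,0.05],[0,0,0,-0.018,-0.042,0,0.05],[0,0,0,-0.018,-0.042,0,0.05],[0,0,0,-0.018,-0.042,0,0.05],[0,0,0,-0.018,-0.042,0,0.05],[0,0,0,-0.018,-0.042,0,0.05],[0,0,0,-0.018,-0.042,0,0.05],[0,0,0,0,0,0,0.05]]'
cat > d.py <<'E'
import sys,numpy as np
from workcell import ctrl, viewer
from scipy.spatial.transform import Rotation as R
# usage: d.py x y z yaw -> remaining move in tool axes (rotation first)
o=ctrl.get_obs(); x,y,z,w=map(float,sys.argv[1:])
Ra=R.from_euler("xyz",o["ee_rot"],degrees=True); Rb=R.from_euler("xyz",[180,0,w],degrees=True)
print("t",round(o["clock"],2),"rot",(Ra.inv()*Rb).as_rotvec(degrees=True).round(2),"move in target axes",Rb.inv().apply(np.array([x,y,z])-o["position"]).round(4),"F",o["force"].round(1),"pos",o["position"].round(4),"op",round(o["opening"],4),round(o["grasp_force"],1))
E
python3 d.py 0.5227 -0.2987 0.10 177
```

```text
clock: 2.5
position: [0.3196, 0.2303, 0.2228]
ee_rot: [-179.9, 0.1, 176.7]
force: [-0.2, 0.7, 0.2]
opening: 0.0499
grasp_force: 0.0
t 2.5 rot [-0.07  0.11 -0.34] move in target axes [-0.2305 -0.5176  0.1228] F [-0.2  0.7  0.2] pos [0.3196 0.2303 0.2228] op 0.0499 0.0
```

```bash
python3 inch.py '[[0,0,-0.34,-0.01,-0.022,0,0.05],[0,0,0,-0.0192,-0.0431,0,0.05],[0,0,0,-0.0192,-0.0431,0,0.05],[0,0,0,-0.0192,-0.0431,0,0.05],[0,0,0,-0.0192,-0.0431,0,0.05],[0,0,0,-0.0192,-0.0431,0,0.05],[0,0,0,-0.0192,-0.0431,0,0.05],[0,0,0,-0.0192,-0.0431,0,0.05],[0,0,0,-0.0192,-0.0431,0,0.05],[0,0,0,-0.0192,-0.0431,0,0.05],[0,0,0,-0.0192,-0.0431,0,0.05],[0,0,0,-0.0192,-0.0431,0,0.05],[0,0,0,-0.009,-0.021,0.03,0.05],[0,0,0,0,0,0.04,0.05],[0,0,0,0,0,0.05,0.05],[0,0,0,0,0,0,0.05],[0,0,0,0,0,0,0.05]]'
python3 d.py 0.5227 -0.2987 0.0145 177
```

```text
clock: 4.2
position: [0.5238, -0.2917, 0.1022]
ee_rot: [179.9, -0.1, 177.4]
force: [0.6, 0.4, 1.0]
opening: 0.0498
grasp_force: 0.0
t 4.2 rot [ 0.09 -0.12  0.43] move in target axes [ 0.0008 -0.0071  0.0877] F [0.6 0.4 1. ] pos [ 0.5238 -0.2917  0.1022] op 0.0498 0.0
```

```bash
python3 inch.py '[[0,0,0.4,0.0008,-0.007,0.015,0.05],[0,0,0,0,0,0.03,0.05],[0,0,0,0,0,0.025,0.05],[0,0,0,0,0,0.012,0.05],[0,0,0,0,0,0,0.05],[0,0,0,0,0,0,0.05]]'
python3 d.py 0.5227 -0.2987 0.0145 177
```

```text
clock: 4.8
position: [0.524, -0.3005, 0.0222]
ee_rot: [-179.9, 0.1, 177.0]
force: [-0.4, -0.3, -0.4]
opening: 0.0502
grasp_force: 0.0
t 4.8 rot [-0.09  0.12 -0.01] move in target axes [0.0014 0.0018 0.0077] F [-0.4 -0.3 -0.4] pos [ 0.524  -0.3005  0.0222] op 0.0502 0.0
```

```bash
python3 inch.py '[[0,0,0,0.0012,0.001,0.006,0.05],[0,0,0,0,0,0,0.05],[0,0,0,0,0,0,0.0],[0,0,0,0,0,0,0.0],[0,0,0,0,0,0,0.0],[0,0,0,0,0,0,0.0],[0,0,0,0,0,0,0.0],[0,0,0,0,0,0,0.0]]'
python3 d.py 0.5227 -0.2987 0.0145 177; sleep 0; python3 inch.py '[[0,0,0,0,0,0,0.0]]'; python3 d.py 0.5227 -0.2987 0.0145 177
```

```text
clock: 5.6
position: [0.5218, -0.2986, 0.0146]
ee_rot: [-180.0, 0.0, 177.0]
force: [0.2, -0.2, 0.0]
opening: 0.0179
grasp_force: 30.2
t 5.6 rot [-0.01  0.01 -0.01] move in target axes [-0.0009 -0.      0.0001] F [ 0.2 -0.2  0. ] pos [ 0.5218 -0.2986  0.0146] op 0.0179 30.2
clock: 5.7
position: [0.5217, -0.2986, 0.0146]
ee_rot: [-180.0, 0.0, 177.0]
force: [-0.4, 0.0, 0.5]
opening: 0.0176
grasp_force: 30.2
t 5.7 rot [-0.    0.   -0.01] move in target axes [-0.001  -0.      0.0001] F [-0.4  0.   0.5] pos [ 0.5217 -0.2986  0.0146] op 0.0176 30.2
```

```bash
python3 inch.py '[[0,0,0,0,0,-0.02,0],[0,0,0,0,0,-0.04,0],[0,0,0,0,0,-0.045,0],[0,0,0,0,0,-0.035,0],[0,0,-6,0,0,-0.015,0],[0,0,-7,0,0,0,0],[0,0,-7,0,0,0,0],[0,0,-7,0,0,0,0],[0,0,-5,0,0,0,0],[0,0,0,0,0,0,0],[0,0,0,0,0,0,0]]'
python3 d.py 0.5576 -0.048 0.15 209
```

```text
clock: 6.8
position: [0.5276, -0.29, 0.1691]
ee_rot: [-179.6, -0.8, -152.0]
force: [0.4, -0.9, 0.5]
opening: 0.0177
grasp_force: 30.2
t 6.8 rot [-0.35 -0.76 -1.  ] move in target axes [-0.1435  0.1971  0.0191] F [ 0.4 -0.9  0.5] pos [ 0.5276 -0.29    0.1691] op 0.0177 30.2
```

```bash
python3 inch.py '[[0,0,0,-0.0103,0.0141,0,0],[0,0,0,-0.0205,0.0282,0,0],[0,0,0,-0.0205,0.0282,0,0],[0,0,0,-0.0205,0.0282,0,0],[0,0,0,-0.0205,0.0282,0,0],[0,0,0,-0.0205,0.0282,0,0],[0,0,0,-0.0205,0.0282,0,0],[0,0,0,-0.0103,0.0141,0,0],[0,0,0,0,0,0,0],[0,0,0,0,0,0,0],[0,0,0,0,0,0,0],[0,0,0,0,0,0,0]]'
python3 d.py 0.5576 -0.048 0.15 209;python3 - <<'E'
from workcell import ctrl, viewer
import numpy as np
o=[]
for i in range(6): viewer.capture("side"); b=ctrl.get_obs(); o.append(np.r_[b["position"]*1000,b["ee_rot"]])
print(np.round(o,2))
E
```

```text
clock: 8.0
position: [0.5618, -0.0495, 0.1662]
ee_rot: [-179.6, -0.8, -152.1]
force: [0.6, 0.1, -1.1]
opening: 0.0179
grasp_force: 30.2
t 8.0 rot [-0.38 -0.76 -1.11] move in target axes [0.003  0.0034 0.0162] F [ 0.6  0.1 -1.1] pos [ 0.5618 -0.0495  0.1662] op 0.0179 30.2
[[ 561.82  -49.44  166.16 -179.62   -0.75 -152.11]
 [ 561.84  -49.37  166.17 -179.62   -0.75 -152.1 ]
 [ 561.87  -49.26  166.16 -179.62   -0.75 -152.1 ]
 [ 561.88  -49.12  166.14 -179.62   -0.75 -152.08]
 [ 561.9   -49.01  166.16 -179.62   -0.75 -152.07]
 [ 561.91  -48.86  166.16 -179.62   -0.75 -152.06]]
```

```bash
python3 inch.py '[[-0.38,-0.76,-1.1,0.003,0.0035,0.008,0],[0,0,0,0,0,0,0],[0,0,0,0,0,0,0],[0,0,0,0,0,0,0],[0,0,0,0,0,0,0]]'
python3 d.py 0.5576 -0.048 0.15 209;python3 - <<'E'
from workcell import ctrl, viewer
import numpy as np,cv2
a=[ctrl.get_obs()["position"]]
for n in("side","top"):
    cs=[viewer.capture(n) for _ in range(6)]; c=dict(cs[0])
    c["frame"]=np.mean([x["frame"].astype(float) for x in cs],0); c["range_z"]=np.median([x["range_z"] for x in cs],0); np.savez(n+"h0.npz",**c)
a.append(ctrl.get_obs()["position"]);print(np.round(a,4))
s=cv2.resize(np.load("sideh0.npz")["frame"][150:220,270:350].clip(0,255).astype(np.uint8),(640,560),interpolation=cv2.INTER_CUBIC)
cv2.imwrite("pics/h1.png",s)
E
```

```text
clock: 8.8
position: [0.558, -0.047, 0.1586]
ee_rot: [-180.0, 0.0, -150.9]
force: [-0.4, 0.2, -1.0]
opening: 0.0174
grasp_force: 30.2
t 8.8 rot [-0.03  0.03  0.07] move in target axes [ 0.0008 -0.0007  0.0086] F [-0.4  0.2 -1. ] pos [ 0.558  -0.047   0.1586] op 0.0174 30.2
[[ 0.558  -0.047   0.1586]
 [ 0.5576 -0.0469  0.1582]]
```

View pics/h1.png

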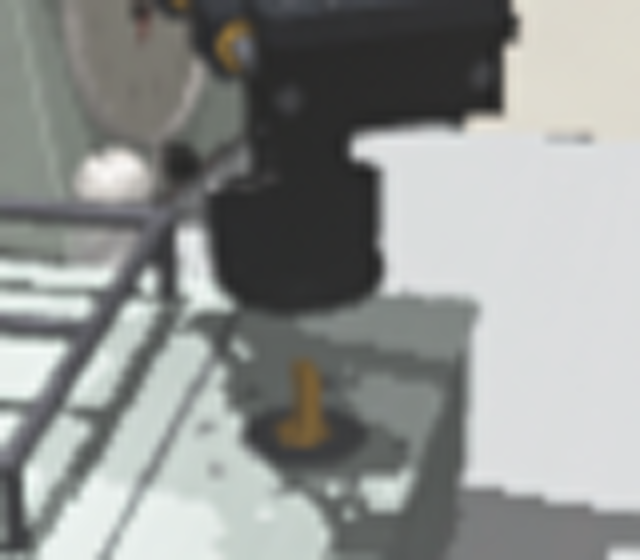

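The held knob's skirt spans u≈296–318 and v≈180–188 in the side view, directly above the stem at u≈308. I'll fit its axis from depth.

```bash
python3 - <<'E'
import h,numpy as np
from scipy.optimize import least_squares
h_dep=lambda u,v:h.dep("sideh",u,v)
P=np.array([h_dep(u,v) for v in range(170,191) for u in range(294,321)])
m=(P[:,0]>.52)&(P[:,0]<.60)&(P[:,1]>-.06)&(P[:,1]<0)&(P[:,2]>.125)
Q=P[m]; 
for lo,hi in((.143,.155),(.145,.153)):
    q=Q[(Q[:,2]>lo)&(Q[:,2]<hi)]
    r=least_squares(lambda p:np.hypot(q[:,0]-p[0],q[:,1]-p[1])-.028,[.558,-.047],loss="soft_l1",f_scale=.001)
    print(len(q),r.x.round(4),abs(r.fun).mean().round(4))
print(np.histogram(Q[:,2],12))
print([round(float(h_dep(307,v)[2]),4) for v in range(172,192)])
# same circle-fit for the stem's round part in the empty side view
P=np.array([h.dep("side",u,v) for v in range(196,203) for u in range(308,310)]); print(P.mean(0))
E
```

```text
135 [ 0.56   -0.0483] 0.0025
85 [ 0.5593 -0.0474] 0.0012
(array([24, 43, 65, 31, 31, 41, 27, 37, 54, 15, 10, 13]), array([0.14171895, 0.14605464, 0.15039033, 0.15472602, 0.15906171,
       0.1633974 , 0.16773309, 0.17206878, 0.17640447, 0.18074016,
       0.18507585, 0.18941154, 0.19374723]))
[0.1872, 0.1836, 0.1807, 0.1774, 0.1747, 0.1718, 0.169, 0.1664, 0.1645, 0.1608, 0.1585, 0.1549, 0.1546, 0.1525, 0.151, 0.1486, 0.1461, 0.1432, 0.0836, 0.0832]
[ 0.55459729 -0.04426358  0.10179529]
```

```bash
python3 inch.py '[[0,0,0,0,0,0.014,0],[0,0,0,0,0,0.013,0],[0,0,0,0,0,0,0],[0,0,0,0,0,0,0],[0,0,0,0,0,0,0]]'
python3 d.py 0.5576 -0.048 0.1266 209
python3 inch.py '[[0,0,0,0,0,0.002,0],[0,0,0,0,0,0.002,0],[0,0,0,0,0,0.002,0],[0,0,0,0,0,0,0]]'
python3 d.py 0.5576 -0.048 0.1266 209
```

```text
clock: 9.9
position: [0.5577, -0.0469, 0.1312]
ee_rot: [180.0, 0.0, -150.9]
force: [-0.0, 0.6, -0.9]
opening: 0.0174
grasp_force: 30.2
t 9.9 rot [0.   0.01 0.08] move in target axes [ 0.0006 -0.0009  0.0046] F [-0.   0.6 -0.9] pos [ 0.5577 -0.0469  0.1312] op 0.0174 30.2
clock: 10.3
position: [0.5574, -0.0469, 0.1249]
ee_rot: [180.0, -0.0, -150.9]
force: [0.6, -0.2, -0.8]
opening: 0.0179
grasp_force: 30.2
t 10.3 rot [ 0.02 -0.01  0.08] move in target axes [ 0.0004 -0.0011 -0.0017] F [ 0.6 -0.2 -0.8] pos [ 0.5574 -0.0469  0.1249] op 0.0179 30.2
```

```bash
python3 inch.py '[[0,0,0,0,0,0.0015,0],[0,0,0,0,0,0.0015,0],[0,0,0,0,0,0,0],[0,0,0,0,0,0,0]]'
python3 d.py 0.5576 -0.048 0.1266 209
```

```text
clock: 10.7
position: [0.5576, -0.0472, 0.1222]
ee_rot: [-180.0, 0.0, -150.9]
force: [0.1, -2.0, -1.6]
opening: 0.018
grasp_force: 30.1
t 10.7 rot [-0.02  0.    0.07] move in target axes [ 0.0004 -0.0007 -0.0044] F [ 0.1 -2.  -1.6] pos [ 0.5576 -0.0472  0.1222] op 0.018 30.1
```

```bash
python3 inch.py '[[0,0,0,0.0003,-0.0006,0,0],[0,0,0,0,0,0.0015,0],[0,0,0,0,0,0.0015,0],[0,0,0,0,0,0,0],[0,0,0,0,0,0,0]]'
python3 d.py 0.5576 -0.048 0.0974 209
```

```text
clock: 11.2
position: [0.5575, -0.0475, 0.119]
ee_rot: [180.0, -0.0, -150.9]
force: [0.5, -0.6, -1.1]
opening: 0.0177
grasp_force: 30.2
t 11.2 rot [ 0.02 -0.    0.08] move in target axes [ 0.0002 -0.0005  0.0216] F [ 0.5 -0.6 -1.1] pos [ 0.5575 -0.0475  0.119 ] op 0.0177 30.2
```

```bash
python3 inch.py '[[0,0,0,0,0,0.002,0],[0,0,0,0,0,0.002,0],[0,0,0,0,0,0.002,0],[0,0,0,0,0,0.002,0],[0,0,0,0,0,0,0],[0,0,0,0,0,0,0]]'
python3 d.py 0.5576 -0.048 0.1026 209
python3 inch.py '[[0,0,0,0,0,0.002,0],[0,0,0,0,0,0.002,0],[0,0,0,0,0,0,0],[0,0,0,0,0,0,0]]'
python3 d.py 0.5576 -0.048 0.1026 209
```

```text
clock: 11.8
position: [0.5575, -0.0476, 0.1111]
ee_rot: [180.0, -0.0, -150.9]
force: [-0.7, 0.4, -0.1]
opening: 0.0177
grasp_force: 30.2
t 11.8 rot [ 0.02 -0.    0.08] move in target axes [ 0.0001 -0.0004  0.0085] F [-0.7  0.4 -0.1] pos [ 0.5575 -0.0476  0.1111] op 0.0177 30.2
clock: 12.2
position: [0.5579, -0.0476, 0.1077]
ee_rot: [-180.0, 0.0, -150.9]
force: [-1.8, -0.2, 3.8]
opening: 0.0177
grasp_force: 30.0
t 12.2 rot [-0.01  0.03  0.08] move in target axes [ 0.0004 -0.0002  0.0051] F [-1.8 -0.2  3.8] pos [ 0.5579 -0.0476  0.1077] op 0.0177 30.0
```

```bash
python3 inch.py '[[0,0,0,0,0,0.0015,0],[0,0,0,0,0,0.0015,0],[0,0,0,0,0,0.0015,0],[0,0,0,0,0,0,0],[0,0,0,0,0,0,0]]'
python3 d.py 0.5576 -0.048 0.1026 209
python3 inch.py '[[0,0,0,0,0,0.001,0],[0,0,0,0,0,0.001,0],[0,0,0,0,0,0,0],[0,0,0,0,0,0,0]]'
python3 d.py 0.5576 -0.048 0.1026 209
```

```text
clock: 12.7
position: [0.5579, -0.0476, 0.1035]
ee_rot: [-180.0, 0.0, -150.9]
force: [-2.1, 1.2, 8.2]
opening: 0.0175
grasp_force: 30.0
t 12.7 rot [-0.02  0.04  0.08] move in target axes [ 0.0005 -0.0002  0.0009] F [-2.1  1.2  8.2] pos [ 0.5579 -0.0476  0.1035] op 0.0175 30.0
clock: 13.1
position: [0.558, -0.0476, 0.1022]
ee_rot: [-180.0, 0.0, -150.9]
force: [-3.6, 0.9, 13.3]
opening: 0.0178
grasp_force: 30.0
t 13.1 rot [-0.03  0.04  0.09] move in target axes [ 0.0006 -0.0001 -0.0004] F [-3.6  0.9 13.3] pos [ 0.558  -0.0476  0.1022] op 0.0178 30.0
```

Force followed the spring at about 1 N/mm, then rose sharply to 13 N, so the stem is at its stop. I'll check with one picture.

```bash
python3 inch.py '[[0,0,0,0,0,0,0],[0,0,0,0,0,0,0],[0,0,0,0,0,0,0]]'; python3 - <<'E'
from workcell import ctrl, viewer
import numpy as np,cv2
c=viewer.capture("side"); np.savez("sidep0.npz",**c)
cv2.imwrite("pics/p1.png",cv2.resize(c["frame"][160:225,270:350],(640,520),interpolation=cv2.INTER_CUBIC))
import h
print([tuple(h.dep("sidep",307,v).round(4).tolist()) for v in range(194,210)])
E
```

```text
clock: 13.4
position: [0.558, -0.0476, 0.1022]
ee_rot: [-180.0, 0.0, -150.9]
force: [-4.4, 0.4, 12.2]
opening: 0.0177
grasp_force: 30.0
[(0.5549, -0.0285, 0.1244), (0.5555, -0.0311, 0.1202), (0.5553, -0.0297, 0.118), (0.5553, -0.0293, 0.1153), (0.5552, -0.0287, 0.1127), (0.5555, -0.0295, 0.1093), (0.5557, -0.0302, 0.106), (0.5552, -0.028, 0.1043), (0.5565, -0.0333, 0.0985), (0.5555, -0.0284, 0.0982), (0.5545, -0.0237, 0.0978), (0.5541, -0.0216, 0.096), (0.5538, -0.0198, 0.094), (0.5536, -0.0188, 0.0917), (0.5537, -0.019, 0.0886), (0.5551, -0.025, 0.0822)]
```

View pics/p1.png

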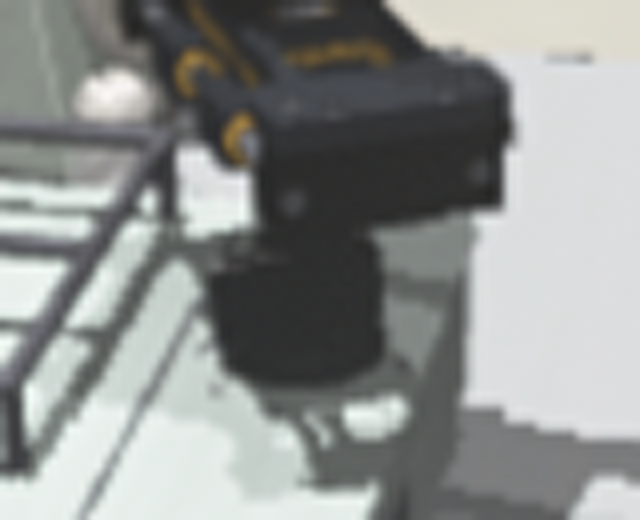

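The knob sits upright just above the sheet, with its skirt bottom at (300,385) in the crop. Depth puts the skirt at about 0.087–0.099 m, which matches home and pressed to the stop.

```bash
python3 -c "
from workcell import ctrl, viewer
print(ctrl.hand_in())"
```

```text
the job is handed in; nothing more can be done
None
```

I fitted the knob flat to flat on the bare stem and pressed it to its stop (about 12 N on the tool). I handed the job in at about 13.5 s with the gripper still holding it down. The hand-in printed no verdict. I never moved near the timer, spoon or shaker, but I did not re-measure them.

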